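# Load the coffee cassette and lift it out by its catches

### The arm

A 6-joint arm with a two-finger parallel gripper is mounted at the origin on the work surface. World frame = base frame: x ahead of the robot, y to its left, z up, the work surface at z = 0. Lengths are in m, angles in rad, forces in N, time in s.
With the tool pointing down it reaches from about 0.375 to 0.9 m from the base axis. Payload 3.1 kg.
Tool frame: the origin (TCP) lies at the very end of the fingers, on their centre line; the grasp point (between the pads) lies 19 mm behind it; z points along the fingers, y is the line along which they close (so a half turn about z gives the same grasp; the last joint's range is limited). The gripper opens to 85 mm and grips with 20 to 120 N. Pads are 22 mm wide; open, the fingers measure 114 mm over their backs; the gripper's body (76 mm by 85 mm) begins 54 mm behind the grasp point. The pads swing forward as they close: fully open they stand 13 mm farther back than shut.
Start: joints at [1.038, 0.527, 1.433, -0, 1.181, -0.178], TCP at [0.216, 0.586, 0.231] pointing down, gripper open.
Joint ranges: [-3.08, 3.08], [-0.75, 2.2], [0.22, 2.44], [-1.43, 4.57], [0, 2.65], [-2.85, 2.85]. Speed limits (rad/s): [2.79, 2.79, 3.14, 3.14, 3.14, 3.14].

### API

Orientations are given as a unit quaternion [x, y, z, w].
In Python, from plant import telemetry, optics, job_done gives the robot as it stands.
- The arm moves only by the shell command python3 -m crank 'ROWS' [FORCE]. ROWS is JSON, a list of rows, each an object with "claw": the finger opening in m, from 0 to 0.0854; "delta_pos": the shift along the world's x, y, z in m, a list of three; "roll": the turn about the world's z in rad. A call has 1 to 10 rows; each row is the pose to reach, as a shift and turn from the pose commanded when the call began; what a row does not reach only later rows make up. A row lasts 1/10 s, in which the tool goes at most 50 mm and 8.59 degrees, less where a joint would pass 70% of its speed; a pose out of reach is approached as far as the arm can. A call with a gripper value outside its range is refused whole. The fingers move at their own pace and stop on an object; FORCE is the grip in N (left out, the last holds). Time passes only in rows, so rows that repeat a pose let the fingers close. It gives the time, the measured TCP pose, the force, the opening and the grip force at its end, in the units of the state.
- telemetry.observe(): the state, without advancing time (a new reading comes with each control period).
- optics.snapshot(name): name is "scene" or "top" or "wrist"; returns a dict with "pixels" (400x640x3 uint8, red, green, blue), "K" (3x3 intrinsics, pixels), "camera_from_world" (4x4, takes a point from world to camera coordinates); the wrist camera has in their place "T_tool_cam" (4x4, takes a point from camera to tool coordinates, whose origin is the TCP and whose axes are the flange's). Camera axes: x right, y down, z forward; pixel columns grow to the right and rows downward; lengths in m; the calibration is good to about 2 mm. A picture is of the moment at which its call begins: read the wrist's pose just before it. There is no depth.
- job_done(): hands the job in; it is judged then, once.
The state is a dict: "clock": time; "joints": joint angles; "qd": joint speeds; "effort": joint torques, N m; "ee_pos": TCP position; "tcp_rot": TCP orientation; "force": force on the tool from outside, world axes, zero at the start; "torque": the same for the moment, N m; "grip_width": finger opening in m; "grasp_force": force on a finger pad.
Only numpy, scipy, OpenCV 4.12 (cv2) and the standard library are available. Lean on these libraries where they do the work, as an engineer would, in place of code of your own. Each camera call takes 0.05 s, during which the arm holds its last target. There are 200 camera calls.

### The job

While the black coffee cassette sits latched in its bamboo dock, stack its parts flat inside its round pocket, letting go of each: the steel pod at the bottom, then the orange spacer ring, then the brass top disc. Then pinch the two red side catches fully together, lift the loaded cassette out of the dock and finish while still holding it by the catches, level and still, about 10 cm above its seat: do not put it down or let go. Leave the jars, the saucer with its spoon and the bamboo box with its flap undisturbed.

Things in the scene. Friction and masses are not known exactly. Their poses are not given: they have to be found in the camera images.
- dock: Fixed bamboo block 90 (x) x 116 (y) x 20 high, origin at the centre of its underside, turned about z. The cassette stands on it between cleats 5 high that leave 1.5 play. At y = +-36..51 steel keepers (28 long in x) rise to 38 above the ledge; each lip, underside 29.5 above the ledge, inner edge at y = +-35, hooks over a catch's nib.
- dock_seat (a point): Centre of the dock's top face, 20 above the ledge, axes as the dock: where the cassette's origin is when it is seated.
- cassette: Loose black carrier, about 190 g, origin at its underside centre, axes as the dock. Base plate 52 (x) x 48 (y) x 6. Two curved walls, tops 40 above the origin, on the +y and -y sides make a round pocket 40.5 across, with slots 30 wide open to +x and -x: a part gripped across x can be lowered to the bottom, fingers in the slots, nothing above the base plate there. Locked until both catches are in.
- pocket (a point): Centre of the pocket's floor: 6 above the cassette's origin, axes as the cassette.
- catch_left (a joint): Red catch on the cassette's +y side: upright tab 22 wide (x), 4 thick, from 2 to 52 above the cassette's origin (top 72 above the ledge when seated), outer face at y = +33. In m: 0 = out (latched), 0.005 = pressed fully in to its stop. Spring 2 N rising to 4 N. The nib at its foot, 5 further out, is 3 under the keeper's lip: press to the stop to free it.
- catch_right (a joint): The same catch on the cassette's -y side, outer face at y = -33; 0.005 = pressed fully in (towards +y). Together the catches are 66 wide over the outside when out, 56 when pinched.
- catch_left_pad (a point): Middle of the ribbed finger area on the outer face of catch_left, 42 above the cassette's origin (62 above the ledge when seated).
- catch_right_pad (a point): The same point on catch_right.
- pod: Loose steel coffee pod (body), solid disc 38 across, 18 high, dark brown top, about 90 g, standing upright on the ledge; origin at the centre of its underside. Belongs on the pocket's floor.
- spacer: Loose orange ring 38 across, hole 24, 10 high, about 30 g, flat on the ledge; origin at the centre of its underside. In the pocket its origin is 18 above the pocket's floor.
- top_disc: Loose brass disc with dark dots, 38 across, 8 thick, about 50 g, flat on the ledge; origin at the centre of its underside. In the pocket its origin is 28 above the pocket's floor (its top stands 2 above the walls).
- jar_a: Closed amber preserve jar, 74 across, 100 high, loose bystander; origin at the centre of its underside.
- jar_b: Closed green preserve jar, 74 across, 100 high, loose bystander; origin at the centre of its underside.
- saucer: White ceramic saucer 120 across, 15 high with the demitasse spoon on it, loose bystander; origin at the centre of its underside.
- bamboo_box: Fixed bamboo box 110 (x) x 160 (y) x 80 high with a flap as lid and a knob on the flap (up to about 125 high), bystander; origin at the centre of its underside.
- bamboo_flap (a joint): Flap of the bamboo box, rad: 0 closed, grows as it folds upward. Leave it shut.
Not all that is in view belongs to the job. There is more than one size of the cassette; the job needs the smallest. There is more than one size of the dock; the job needs the smaller.

How it is judged:
On the way, in this order (a step that is already met when the one before it is completed fails the run):
1. the steel pod lies flat on the floor of the pocket, let go, the cassette latched in its dock (horizontal distance between pod and pocket below 0.006 m and z of pod in the frame of pocket between -0.0025 and 0.0025 m and angle between the z axis of pod and the z axis of cassette, either way round below 0.1 rad and contact force between the fingers and pod below 0.1 N and distance between cassette and dock_seat below 0.006 m), for 0.2 s.
2. the orange spacer lies flat on the pod in the pocket, let go (horizontal distance between each of pod, spacer and pocket below 0.006 m and z of pod in the frame of pocket between -0.0025 and 0.0025 m and angle between the z axis of each of pod, spacer and the z axis of cassette, either way round below 0.1 rad and z of spacer in the frame of pocket between 0.0155 and 0.0205 m and contact force between the fingers and spacer below 0.1 N and distance between cassette and dock_seat below 0.006 m), for 0.2 s.
3. the brass top disc lies flat on the spacer in the pocket, let go (horizontal distance between each of pod, spacer, top_disc and pocket below 0.006 m and z of pod in the frame of pocket between -0.0025 and 0.0025 m and angle between the z axis of each of pod, spacer, top_disc and the z axis of cassette, either way round below 0.1 rad and z of spacer in the frame of pocket between 0.0155 and 0.0205 m and z of top_disc in the frame of pocket between 0.0255 and 0.0305 m and contact force between the fingers and top_disc below 0.1 N and distance between cassette and dock_seat below 0.006 m), for 0.2 s.
4. both catches pinched in and the cassette lifted clear of the dock (value of joint each of catch_left, catch_right above 0.003 m and z of cassette in the frame of dock_seat above 0.03 m and contact force between cassette and dock below 0.1 N), for 0.1 s.
At the end, for the whole second after the job is handed in: Cassette held by both catches (each in > 3 mm, finger force > 3 N), > 60 mm above its seat, tilt < 0.2 rad, still (< 0.03 m/s), touching no dock or bystander; pod, spacer, disc in it in order, each within 6 mm of the axis, 2.5 mm of its height, 0.1 rad of flat (value of joint each of catch_left, catch_right above 0.003 m and z of cassette in the frame of dock_seat above 0.06 m and angle between cassette's own z axis and vertical below 0.2 rad and linear speed of cassette below 0.03 m/s and contact force between the fingers and cassette above 3 N and contact force between cassette and dock below 0.1 N and contact force between cassette and jar_a below 0.1 N and contact force between cassette and jar_b below 0.1 N and contact force between cassette and saucer below 0.1 N and contact force between cassette and bamboo_box below 0.1 N and horizontal distance between each of pod, spacer, top_disc and pocket below 0.006 m and z of pod in the frame of pocket between -0.0025 and 0.0025 m and angle between the z axis of each of pod, spacer, top_disc and the z axis of cassette, either way round below 0.1 rad and z of spacer in the frame of pocket between 0.0155 and 0.0205 m and z of top_disc in the frame of pocket between 0.0255 and 0.0305 m); the arm keeps its last pose, push and grip.
It fails at once if the amber jar is pushed more than 25 mm or tipped (distance of jar_a from where it was at the start of the episode above 0.025 m or angle between jar_a's own z axis and vertical above 0.3 rad).
It fails at once if the green jar is pushed more than 25 mm or tipped (distance of jar_b from where it was at the start of the episode above 0.025 m or angle between jar_b's own z axis and vertical above 0.3 rad).
It fails at once if the saucer with the spoon is pushed more than 25 mm or tipped (distance of saucer from where it was at the start of the episode above 0.025 m or angle between saucer's own z axis and vertical above 0.3 rad).
It fails at once if the bamboo box's flap is lifted (value of joint bamboo_flap above 0.15 rad).
It also fails if it takes over 72 s, if anything falls off the work surface, if the arm or the gripper's body presses on something with over 40 N, if the wrist force passes 120 N, or if a joint passes its speed limit or range.

## Working session

There is one attempt and no reset: what is moved stays moved. The work goes in short steps, Python scripts to look and compute and a shell command to move; the robot and the scene stay as the last step left them, time stands still between calls to the robot, and variables do not carry over. Pictures are saved under pics/ and viewed, at most 10 in all, crops included, and the job is handed in when it is done.

```bash
mkdir -p pics; ls; cat > h.py <<'E'
import numpy as np,cv2,json
from plant import telemetry,optics
from scipy.spatial.transform import Rotation as R
def snap(n,f=None):
    s=telemetry.observe(); d=optics.snapshot(n)
    K=np.array(d["K"])
    if n=="wrist":
        T=np.eye(4);T[:3,:3]=R.from_quat(s["tcp_rot"]).as_matrix();T[:3,3]=s["ee_pos"]
        M=np.linalg.inv(T@np.array(d["T_tool_cam"]))
    else: M=np.array(d["camera_from_world"])
    if f: cv2.imwrite("pics/"+f+".png",d["pixels"][:,:,::-1]); np.savez("pics/"+f,K=K,M=M,p=d["pixels"])
    return K,M,d["pixels"]
def ray(K,M,u,v,z):
    T=np.linalg.inv(M);d=T[:3,:3]@np.linalg.inv(K)@[u,v,1];c=T[:3,3]
    return c+d*(z-c[2])/d[2]
def load(f):
    a=np.load("pics/"+f+".npz");return a["K"],a["M"],a["p"]
def proj(K,M,p):
    q=K@(M[:3,:3]@np.array(p)+M[:3,3]);return q[:2]/q[2]
E
python3 - <<'E'
from h import *
for n in("top","scene"):
    K,M,p=snap(n,n);print(n,np.linalg.inv(M)[:3].round(3).tolist())
print(telemetry.observe())
E
```

```text
pics
top [[0.018, -0.995, 0.098, 0.447], [-1.0, -0.019, -0.004, 0.048], [0.006, -0.098, -0.995, 1.258]]
scene [[0.734, 0.44, -0.517, 1.121], [0.679, -0.495, 0.543, -0.573], [-0.017, -0.749, -0.662, 0.815]]
{'clock': 0.1, 'joints': array([ 1.03850031e+00,  5.28391160e-01,  1.43377027e+00,  8.68500503e-06,
        1.18138483e+00, -1.78520794e-01]), 'qd': array([-0.00142707, -0.00266028, -0.00231175, -0.00032335,  0.00039784,
       -0.00059094]), 'effort': array([-5.02940493e-04, -4.43306565e+01, -1.78585267e+01, -2.38350549e-04,
        3.87668086e-03,  5.88612934e-06]), 'ee_pos': array([0.21618014, 0.58574402, 0.23042167]), 'tcp_rot': array([ 1.75968151e-01,  9.84395376e-01, -9.14360584e-04, -3.43666450e-04]), 'force': array([-0.16066356,  0.39179573, -0.29114533]), 'torque': array([0.05410538, 0.04536881, 0.03896766]), 'grasp_force': 0.0, 'grip_width': 0.08550176029660699}
```

View pics/top.png

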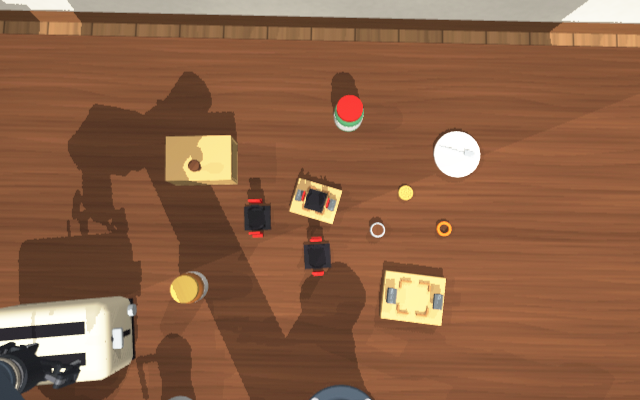

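View pics/scene.png

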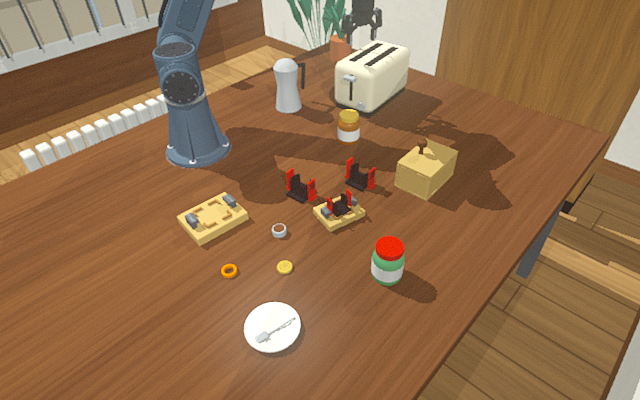

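The top view shows the small dock with the seated cassette at (316,200), the pod at (377,230), the ring at (444,229) and the disc at (405,193). The other cassettes and the big dock are decoys.

```bash
cat > m.py <<'E'
from h import *
K,M,p=load("top")
def P(n,u,v,z): print(n,ray(K,M,u,v,z).round(4))
hsv=cv2.cvtColor(p,cv2.COLOR_RGB2HSV)
def blob(x,y,r,f):
    s=p[y-r:y+r+1,x-r:x+r+1].astype(int);h=hsv[y-r:y+r+1,x-r:x+r+1].astype(int)
    m=f(s,h).astype(np.uint8);n,l,st,c=cv2.connectedComponentsWithStats(m)
    i=1+np.argmax(st[1:,4]);return c[i][0]+x-r,c[i][1]+y-r,st[i]
for n,x,y,z,f in [("pod",377,230,.012,lambda s,h:(h[...,1]<90)&(h[...,2]>110)),
  ("spacer",444,229,.006,lambda s,h:(h[...,1]>200)&(h[...,2]>190)),
  ("disc",405,193,.006,lambda s,h:(h[...,0]>18)&(h[...,0]<35)&(h[...,2]>150)),
  ("catchL",301,195,.05,lambda s,h:(s[...,0]>150)&(s[...,1]<60)),
  ("catchR",332,204,.05,lambda s,h:(s[...,0]>150)&(s[...,1]<60))]:
    try:
        u,v,st=blob(x,y,13,f);P(n,u,v,z);print(u,v,st)
    except Exception as e: print(n,e)
b=p[165:235,280:355]
cv2.imwrite("pics/c.png",cv2.resize(b,None,fx=8,fy=8,interpolation=cv2.INTER_CUBIC)[:,:,::-1])
P("jarB",350,105,.1);P("jarA",184,289,.1);P("sau",457,154,.01);P("box",200,157,.08)
s=telemetry.observe();print(R.from_quat(s["tcp_rot"]).as_matrix().round(3))
E
python3 m.py
```

```text
pod [ 0.4939 -0.0859  0.012 ]
377.0173913043478 229.57391304347826 [  5   5  16  16 115]
spacer [ 0.5003 -0.2695  0.006 ]
448.0 228.5 [17 11  1  4  4]
disc [ 0.5923 -0.1593  0.006 ]
405.35087719298247 192.23391812865498 [  7   5  14  15 171]
catchL [0.5779 0.1014 0.05  ]
304.0 194.0 [16 11  1  3  3]
catchR [0.5514 0.0435 0.05  ]
327.0 205.0 [ 8 14  1  1  1]
jarB [ 0.7931 -0.0079  0.1   ]
jarA [0.3429 0.3755 0.1   ]
sau [ 0.6947 -0.2932  0.01  ]
box [0.661  0.3571 0.08  ]
[[-0.938  0.346 -0.001]
 [ 0.346  0.938 -0.002]
 [ 0.    -0.002 -1.   ]]
```

View pics/c.png

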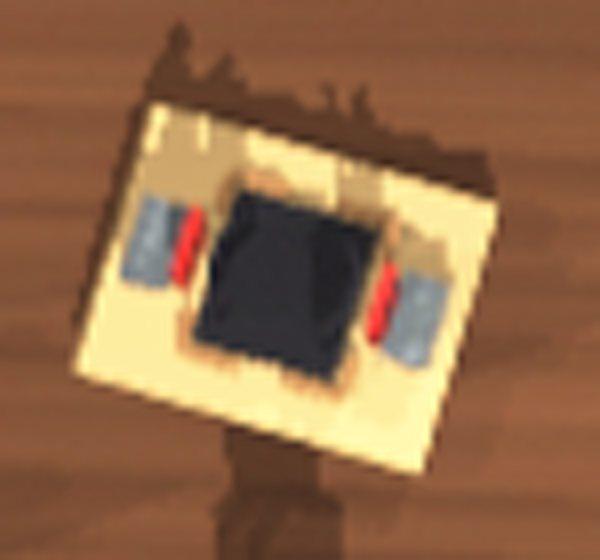

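The crop shows the seated cassette with its red catch tops at about (303.4,195.9) and (327.8,203.0), so the dock is turned about -15°. I'm setting out for the pod with the fingers turned to dock x.

```bash
python3 -m crank '[{"delta_pos":[0.13,-0.32,0],"roll":-0.74,"claw":0.085},{"delta_pos":[0.13,-0.32,0],"roll":-0.74,"claw":0.085},{"delta_pos":[0.13,-0.32,0],"roll":-0.74,"claw":0.085},{"delta_pos":[0.13,-0.32,0],"roll":-0.74,"claw":0.085},{"delta_pos":[0.278,-0.66,-0.03],"roll":-1.48,"claw":0.085},{"delta_pos":[0.278,-0.66,-0.03],"roll":-1.48,"claw":0.085},{"delta_pos":[0.278,-0.66,-0.03],"roll":-1.48,"claw":0.085},{"delta_pos":[0.278,-0.66,-0.03],"roll":-1.48,"claw":0.085},{"delta_pos":[0.278,-0.66,-0.03],"roll":-1.48,"claw":0.085},{"delta_pos":[0.278,-0.66,-0.03],"roll":-1.48,"claw":0.085}]' 30
python3 - <<'E'
from h import *
s=telemetry.observe();print(s["joints"].round(3));print(np.array(optics.snapshot("wrist")["T_tool_cam"]).round(3))
K,M,p=load("top")
for n,u,v,z in[("L",303.4,195.9,.072),("R",327.75,203,.072),("c1",299,177.9,.02),("c2",342.1,190,.02),("c3",333.1,224.1,.02),("c4",289.4,211.5,.02),("ring",444,229,.008)]: print(n,ray(K,M,u,v,z).round(4))
E
```

```text
clock: 1.1
ee_pos: [0.4097, 0.1236, 0.2138]
tcp_rot: [0.795, 0.606, 0.0, -0.0]
force: [0.9, 0.1, 0.5]
grip_width: 0.085
grasp_force: 0.0
[0.031 0.292 1.925 0.    0.925 0.299]
[[ 0.    -0.952 -0.306  0.079]
 [ 1.     0.     0.     0.002]
 [-0.    -0.306  0.952 -0.143]
 [ 0.     0.     0.     1.   ]]
L [0.5708 0.1018 0.072 ]
R [0.5544 0.0418 0.072 ]
c1 [0.6225 0.1166 0.02  ]
c2 [0.5933 0.0054 0.02  ]
c3 [0.5055 0.0269 0.02  ]
c4 [0.5355 0.139  0.02  ]
ring [ 0.4988 -0.2587  0.008 ]
```

```bash
python3 -m crank '[{"delta_pos":[0.084,-0.21,-0.04],"roll":0,"claw":0.085},{"delta_pos":[0.084,-0.21,-0.04],"roll":0,"claw":0.085},{"delta_pos":[0.084,-0.21,-0.04],"roll":0,"claw":0.085},{"delta_pos":[0.084,-0.21,-0.04],"roll":0,"claw":0.085},{"delta_pos":[0.084,-0.21,-0.04],"roll":0,"claw":0.085},{"delta_pos":[0.084,-0.21,-0.04],"roll":0,"claw":0.085},{"delta_pos":[0.084,-0.21,-0.04],"roll":0,"claw":0.085},{"delta_pos":[0.084,-0.21,-0.04],"roll":0,"claw":0.085}]'
python3 -c "
from h import *
snap('wrist','w1')"
```

```text
clock: 1.95
ee_pos: [0.4924, -0.0831, 0.1737]
tcp_rot: [0.793, 0.609, -0.0, -0.001]
force: [-1.1, 0.3, -0.9]
grip_width: 0.0848
grasp_force: 0.0
```

View pics/w1.png

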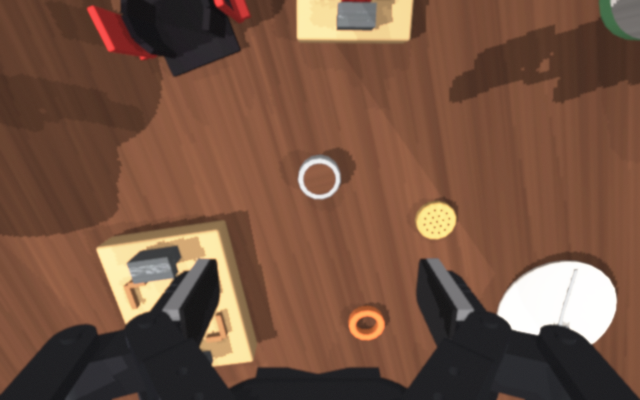

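The wrist view shows the pod's rim centred near (320,178), the disc at (436,220) and the ring at (366,323). The view is clear enough to fit circles.

```bash
cat > f.py <<'E'
from h import *
# colour-masked outer ellipse centre near (u,v); name picks colour & top height
S={"pod":(lambda h:(h[...,1]<70)&(h[...,2]>130),.018),
   "ring":(lambda h:(h[...,0]<14)&(h[...,1]>190)&(h[...,2]>130),.010),
   "disc":(lambda h:(h[...,0]>17)&(h[...,0]<35)&(h[...,1]>80)&(h[...,2]>90),.008)}
def find(K,M,p,n,u,v,z=None,r=40):
    f,zt=S[n];h=cv2.cvtColor(p,cv2.COLOR_RGB2HSV).astype(int)
    m=f(h).astype(np.uint8);w=np.zeros_like(m);w[max(0,v-r):v+r,max(0,u-r):u+r]=1
    c,_=cv2.findContours(m*w,cv2.RETR_EXTERNAL,cv2.CHAIN_APPROX_NONE)
    c=max(c,key=cv2.contourArea);e=cv2.fitEllipse(cv2.convexHull(c))
    X=ray(K,M,*e[0],zt if z is None else z);print(n,np.round(e[0],1),np.round(e[1],1),X.round(4));return X
E
python3 - <<'E'
from f import *
a=load("w1");o=telemetry.observe();T=np.array(o["ee_pos"]);print(T)
for n,u,v in(("pod",320,178),("ring",366,323),("disc",436,220)): print((find(*a,n,u,v)-T).round(4))
E
```

```text
[ 0.49247664 -0.08290821  0.17389257]
pod [318.7 177.9] [42.5 43.7] [ 0.4945 -0.0846  0.018 ]
[ 0.002  -0.0017 -0.1559]Traceback (most recent call last):
  File "<stdin>", line 3, in <module>
  File "f.py", line 10, in find
    c=max(c,key=cv2.contourArea);e=cv2.fitEllipse(cv2.convexHull(c))
ValueError: max() iterable argument is empty
```

```bash
python3 -m crank '[{"delta_pos":[0.002,-0.002,-0.08],"roll":0.005,"claw":0.085},{"delta_pos":[0.002,-0.002,-0.08],"roll":0.005,"claw":0.06},{"delta_pos":[0.002,-0.002,-0.13],"roll":0.005,"claw":0.055},{"delta_pos":[0.002,-0.002,-0.15],"roll":0.005,"claw":0.055},{"delta_pos":[0.002,-0.002,-0.167],"roll":0.005,"claw":0.055},{"delta_pos":[0.002,-0.002,-0.167],"roll":0.005,"claw":0.055},{"delta_pos":[0.002,-0.002,-0.167],"roll":0.005,"claw":0.03},{"delta_pos":[0.002,-0.002,-0.167],"roll":0.005,"claw":0.03},{"delta_pos":[0.002,-0.002,-0.167],"roll":0.005,"claw":0.03},{"delta_pos":[0.002,-0.002,-0.167],"roll":0.005,"claw":0.03}]' 30
python3 - <<'E'
from f import *
a=load("w1");h=cv2.cvtColor(a[2],cv2.COLOR_RGB2HSV);print(h[323,352:358],h[310,366],h[220,436])
E
```

```text
clock: 3.0
ee_pos: [0.4961, -0.0866, 0.008]
tcp_rot: [0.792, 0.61, 0.001, 0.001]
force: [0.4, 0.4, 3.4]
grip_width: 0.0354
grasp_force: 30.4
[[ 16 153 255]
 [ 15 154 255]
 [ 14 159 254]
 [ 11 170 246]
 [ 10 174 195]
 [ 10 161 122]] [ 10 180 223] [ 22 121 242]
```

```bash
python3 -m crank '[{"delta_pos":[0,0,0.05],"roll":0,"claw":0.03},{"delta_pos":[0,0,0.1],"roll":0,"claw":0.03},{"delta_pos":[0.067,0.158,0.18],"roll":0,"claw":0.03},{"delta_pos":[0.067,0.158,0.18],"roll":0,"claw":0.03},{"delta_pos":[0.067,0.158,0.18],"roll":0,"claw":0.03},{"delta_pos":[0.067,0.158,0.18],"roll":0,"claw":0.03},{"delta_pos":[0.067,0.158,0.18],"roll":0,"claw":0.03},{"delta_pos":[0.067,0.158,0.18],"roll":0,"claw":0.03},{"delta_pos":[0.067,0.158,0.18],"roll":0,"claw":0.03}]'
python3 -c "
from h import *
snap('wrist','w2');print(telemetry.observe()['ee_pos'],telemetry.observe()['tcp_rot'])"
```

```text
clock: 3.9
ee_pos: [0.5611, 0.0708, 0.1862]
tcp_rot: [0.792, 0.61, -0.001, -0.001]
force: [0.9, -0.1, -0.8]
grip_width: 0.0352
grasp_force: 30.5
[0.56109371 0.07050959 0.18605853] [ 7.92627069e-01  6.09705327e-01 -1.07667738e-03 -7.64564043e-04]
```

View pics/w2.png

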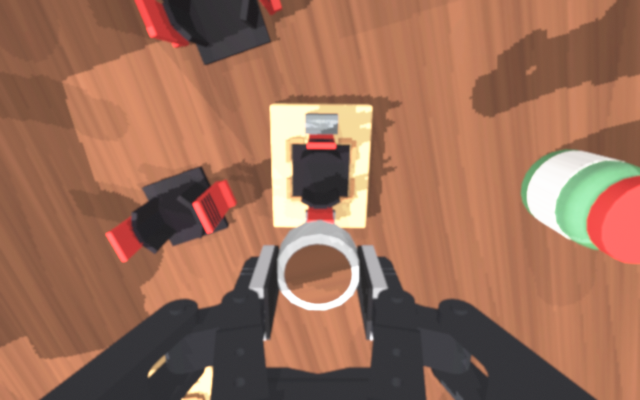

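The pod is held centrally and level, and the dock is squared up with the image. The pod hides the near catch at (321,222), so I'm shifting back a little to see the whole cassette.

```bash
python3 -m crank '[{"delta_pos":[-0.005,-0.023,-0.005],"roll":0,"claw":0.03},{"delta_pos":[-0.005,-0.023,-0.005],"roll":0,"claw":0.03},{"delta_pos":[-0.005,-0.023,-0.005],"roll":0,"claw":0.03},{"delta_pos":[-0.005,-0.023,-0.005],"roll":0,"claw":0.03}]'
python3 - <<'E'
from h import *
K,M,p=snap('wrist','w3');s=telemetry.observe();print(s['ee_pos'],s['qd'].max())
u,v=proj(K,M,(.563,.072,.06)).astype(int);print(u,v)
c=p[v-65:v+65,u-70:u+70].astype(float)/255;c=(np.clip(c**.5,0,1)*255).astype(np.uint8)
print(u-70,v-65)
cv2.imwrite("pics/c3.png",cv2.resize(c,None,fx=5.5,fy=4.5,interpolation=cv2.INTER_CUBIC)[:,:,::-1] if 0 else cv2.resize(c,None,fx=4.5,fy=4.5,interpolation=cv2.INTER_CUBIC)[:,:,::-1])
E
```

```text
clock: 4.35
ee_pos: [0.5572, 0.0482, 0.1817]
tcp_rot: [0.793, 0.61, -0.0, -0.0]
force: [0.1, 0.9, -1.4]
grip_width: 0.0352
grasp_force: 30.5
[0.55738811 0.04848944 0.18179303] 0.00885635925683698
314 157
244 92
```

View pics/c3.png

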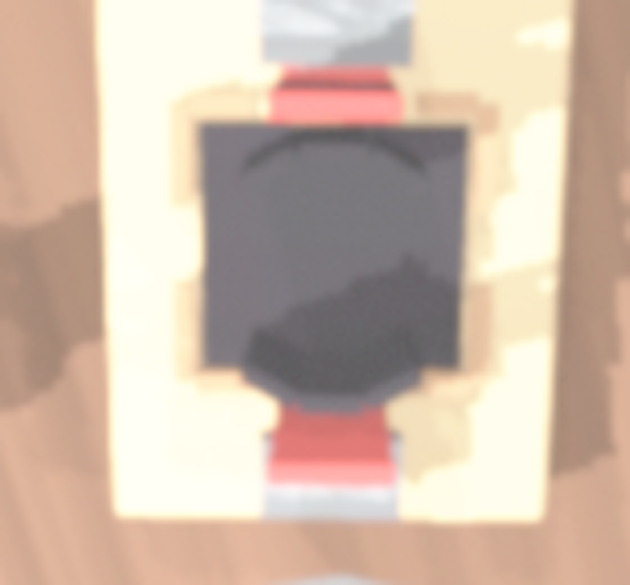

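The crop shows the base plate at x 203–468, y 125–367 with the near catch top at y 458–485 and the far catch top's inner edge at y 123, in 4.5x crop pixels from (244,92). Next, turn those into a pocket centre.

```bash
python3 - <<'E'
from f import *
K,M,p=load("w3")
th=np.deg2rad(-15.1);ex=np.array([np.cos(th),np.sin(th)]);ey=np.array([-ex[1],ex[0]])
W=lambda x,y,z: ray(K,M,244+(x+.5)/4.5-.5,92+(y+.5)/4.5-.5,z)[:2]
o=np.array([.563,.072])
for n,x,y,z,X,Y in[("near out",331.5,485,.072,0,-.033),("near in",331.5,458,.072,0,-.029),("far in",336,123,.072,0,.029),
 ("far base",335,125,.026,0,.024),("near base L",206,366,.026,-.026,-.024),("near base R",461,368,.026,.026,-.024),("far base L",202,128,.026,-.026,.024),("far base R",469,128,.026,.026,.024),
 ("far rim in",333,130,.06,0,.02025),("near rim in",333,395,.06,0,-.02025),
 ("dockBL",115,515,.02,-.045,-.058),("dockBR",547,518,.02,.045,-.058)]:
    w=W(x,y,z)-o;print(n,"err x',y' mm",(1e3*np.array([w@ex-X,w@ey-Y])).round(2))
a=W(115,515,.02);b=W(547,518,.02);print(np.rad2deg(np.arctan2(*(b-a)[::-1])))
a=W(115,515,.02);b=W(100,100,.02);print(np.rad2deg(np.arctan2(*(b-a)[::-1]))-90)
# pod in hand: rim circle
X=find(K,M,p,"pod",318,270,z=.19,r=70)
s=telemetry.observe();T=R.from_quat(s["tcp_rot"]).as_matrix();print("tool", (T.T@(X-s["ee_pos"])).round(4))
X=find(*load("w2"),"pod",318,268,z=.195,r=60)
E
```

```text
near out err x',y' mm [2.12 2.76]
near in err x',y' mm [2.1  3.64]
far in err x',y' mm [2.59 1.88]
far base err x',y' mm [2.48 2.19]
near base L err x',y' mm [3.09 3.11]
near base R err x',y' mm [1.74 2.94]
far base L err x',y' mm [3.29 1.52]
far base R err x',y' mm [1.86 1.75]
far rim in err x',y' mm [2.11 8.35]
near rim in err x',y' mm [2.31 2.78]
dockBL err x',y' mm [1.9  3.46]
dockBR err x',y' mm [2.19 3.22]
-15.2564893630597
-15.367542743701321
pod [317.8 265.8] [85.1 92.3] [0.5598 0.0507 0.19  ]
tool [ 0.0027  0.0018 -0.0082]
pod [318.4 239.5] [ 99.9 145.9] [0.5672 0.0857 0.195 ]
```

```bash
python3 -m crank '[{"delta_pos":[0.006,0.023,-0.05],"roll":0,"claw":0.03},{"delta_pos":[0.006,0.023,-0.08],"roll":0,"claw":0.03},{"delta_pos":[0.006,0.023,-0.1],"roll":0,"claw":0.03},{"delta_pos":[0.006,0.023,-0.104],"roll":0,"claw":0.03},{"delta_pos":[0.006,0.023,-0.104],"roll":0,"claw":0.03},{"delta_pos":[0.006,0.023,-0.104],"roll":0,"claw":0.03}]'
python3 - <<'E'
from h import *
K,M,p=snap('wrist','w4');s=telemetry.observe();print(s['ee_pos'])
c=p[120:340,200:440]
cv2.imwrite("pics/c4.png",cv2.resize((np.sqrt(c/255.)*255).astype(np.uint8),None,fx=2.5,fy=2.5,interpolation=cv2.INTER_CUBIC)[:,:,::-1])
E
```

```text
clock: 5.0
ee_pos: [0.5645, 0.0716, 0.0791]
tcp_rot: [0.792, 0.61, 0.001, 0.001]
force: [-0.7, 0.1, -0.3]
grip_width: 0.0354
grasp_force: 30.5
[0.56462736 0.07151608 0.07936056]
```

View pics/c4.png

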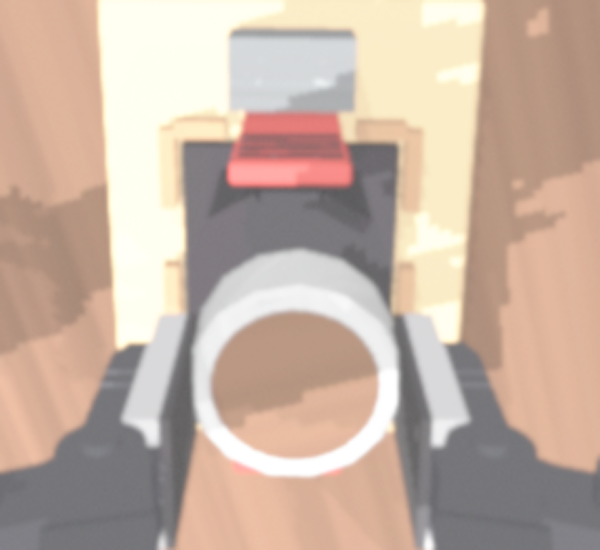

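The close crop shows the pod top centred at about (295,380), with the far catch top at x 229–352 and y 163–186. The pod is slightly right of the catch axis. Converting.

```bash
python3 - <<'E'
from f import *
K,M,p=load("w4");s=telemetry.observe();print(K[0,0],K[0,2],K[1,2])
th=np.deg2rad(-15.2);ex=np.array([np.cos(th),np.sin(th)]);ey=np.array([-ex[1],ex[0]])
T=np.array(s["ee_pos"][:2])
def W(x,y,z):
    w=ray(K,M,200+(x+.5)/2.5-.5,120+(y+.5)/2.5-.5,z)[:2]-T;return (1e3*np.array([w@ex,w@ey])).round(2)
for z in(.089,): print("pod L,R,T,B",W(193,375,z),W(398,375,z),W(295.5,285,z),W(295.5,475,z))
print("catch L,R in; centre out",W(229,186,.072),W(352,186,.072),W(290.5,163,.072))
print("dock corner/base L R far",W(184,143,.026),W(397,143,.026))
K,M,p=load("w1");a=ray(K,M,297.5,178,.018);b=ray(K,M,340,178,.018);print(np.linalg.norm(a-b))
E
```

```text
343.6279687667384 317.72634687137116 194.82843088822037
pod L,R,T,B [-16.12   1.96] [19.65  2.17] [ 1.63 19.18] [  1.92 -18.47]
catch L,R in; centre out [-10.57  31.18] [11.93 31.33] [ 0.65 35.63]
dock corner/base L R far [-24.46  27.04] [25.67 27.39]
0.038166142975769646
```

```bash
python3 -m crank '[{"delta_pos":[-0.0005,0.0022,0],"roll":0,"claw":0.03},{"delta_pos":[-0.0005,0.0022,-0.006],"roll":0,"claw":0.03},{"delta_pos":[-0.0005,0.0022,-0.009],"roll":0,"claw":0.03},{"delta_pos":[-0.0005,0.0022,-0.012],"roll":0,"claw":0.03},{"delta_pos":[-0.0005,0.0022,-0.015],"roll":0,"claw":0.03},{"delta_pos":[-0.0005,0.0022,-0.018],"roll":0,"claw":0.03},{"delta_pos":[-0.0005,0.0022,-0.018],"roll":0,"claw":0.03}]'
```

```text
clock: 5.75
ee_pos: [0.5625, 0.0737, 0.0593]
tcp_rot: [0.792, 0.61, -0.0, -0.0]
force: [-0.4, 0.3, -0.7]
grip_width: 0.0352
grasp_force: 30.5
```

```bash
python3 -m crank '[{"delta_pos":[0,0,-0.006],"roll":0,"claw":0.03},{"delta_pos":[0,0,-0.012],"roll":0,"claw":0.03},{"delta_pos":[0,0,-0.018],"roll":0,"claw":0.03},{"delta_pos":[0,0,-0.022],"roll":0,"claw":0.03},{"delta_pos":[0,0,-0.025],"roll":0,"claw":0.03},{"delta_pos":[0,0,-0.025],"roll":0,"claw":0.03}]'
```

```text
clock: 6.35
ee_pos: [0.5627, 0.0738, 0.0344]
tcp_rot: [0.792, 0.61, -0.0, -0.0]
force: [0.6, -0.1, -0.6]
grip_width: 0.0352
grasp_force: 30.5
```

```bash
python3 -m crank '[{"delta_pos":[0,0,-0.001],"roll":0,"claw":0.03},{"delta_pos":[0,0,-0.001],"roll":0,"claw":0.05},{"delta_pos":[0,0,-0.001],"roll":0,"claw":0.055},{"delta_pos":[0,0,-0.001],"roll":0,"claw":0.055},{"delta_pos":[0,0,0.04],"roll":0,"claw":0.055},{"delta_pos":[0,0,0.08],"roll":0,"claw":0.085},{"delta_pos":[-0.008,-0.028,0.13],"roll":0,"claw":0.085},{"delta_pos":[-0.008,-0.028,0.14],"roll":0,"claw":0.085},{"delta_pos":[-0.008,-0.028,0.14],"roll":0,"claw":0.085}]'
python3 - <<'E'
from f import *
S["pod"]=(lambda h:(h[...,1]<70)&(h[...,2]>150),.044)
a=snap('wrist','w5');K,M,p=a
s=telemetry.observe();print(s['ee_pos'])
u,v=proj(K,M,(.5627,.0738,.044)).astype(int);print(u,v)
find(*a,"pod",u,v,z=.044,r=25)
a=load("w1")
S["ring"]=(lambda h:(h[...,0]<15)&(h[...,1]>165)&(h[...,2]>180),.01)
find(*a,"ring",366,323,r=30);find(*a,"disc",436,220,r=30)
c=p[v-60:v+75,u-70:u+70]
cv2.imwrite("pics/c5.png",cv2.resize((np.sqrt(c/255.)*255).astype(np.uint8),None,fx=4,fy=4,interpolation=cv2.INTER_CUBIC)[:,:,::-1])
E
```

```text
clock: 7.25
ee_pos: [0.5569, 0.0449, 0.1783]
tcp_rot: [0.793, 0.61, 0.003, 0.003]
force: [0.4, -0.4, -0.1]
grip_width: 0.0851
grasp_force: 0.0
[0.5555954  0.04544753 0.17628833]
312 148
pod [314.  147.5] [46.3 47.4] [0.5645 0.0743 0.044 ]
ring [365.9 324.1] [31.1 36.9] [ 0.5011 -0.2553  0.01  ]
disc [435.6 219.7] [36.7 40.3] [ 0.592  -0.1566  0.008 ]
```

View pics/c5.png

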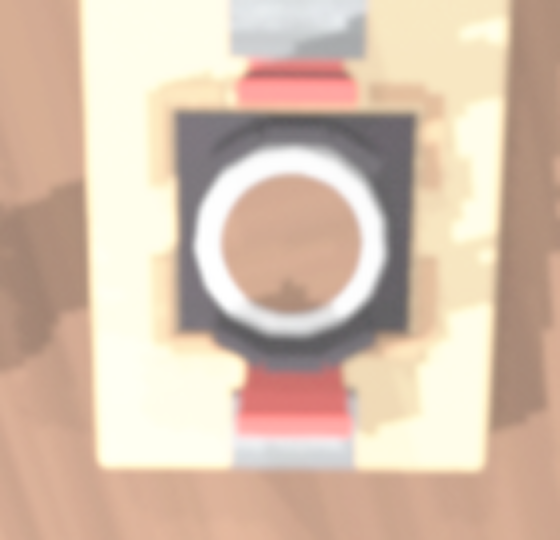

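The pod sits centred in the pocket, with its rim even inside the walls at crop (290,240). Next, the spacer.

```bash
python3 -m crank '[{"delta_pos":[-0.056,-0.302,0],"roll":0,"claw":0.085},{"delta_pos":[-0.056,-0.302,0],"roll":0,"claw":0.085},{"delta_pos":[-0.056,-0.302,0],"roll":0,"claw":0.085},{"delta_pos":[-0.056,-0.302,0],"roll":0,"claw":0.085},{"delta_pos":[-0.056,-0.302,0],"roll":0,"claw":0.085},{"delta_pos":[-0.056,-0.302,-0.02],"roll":0,"claw":0.085},{"delta_pos":[-0.056,-0.302,-0.02],"roll":0,"claw":0.085},{"delta_pos":[-0.056,-0.302,-0.02],"roll":0,"claw":0.085},{"delta_pos":[-0.056,-0.302,-0.02],"roll":0,"claw":0.085},{"delta_pos":[-0.056,-0.302,-0.02],"roll":0,"claw":0.085}]'
cat >> f.py <<'E'
S["ring"]=(lambda h:(h[...,0]<16)&(h[...,1]>165)&(h[...,2]>180),.01)
E
python3 - <<'E'
from f import *
a=snap('wrist','w6');K,M,p=a
s=telemetry.observe();print(s['ee_pos'],abs(s['qd']).max())
for n,x,y in(("ring",.5,-.257),("disc",.592,-.157)):
    u,v=proj(K,M,(x,y,.01)).astype(int);print(u,v)
    try: X=find(*a,n,u,v,r=40);print((X-s['ee_pos']).round(4))
    except Exception as e: print(e)
E
```

```text
clock: 8.3
ee_pos: [0.499, -0.2541, 0.1546]
tcp_rot: [0.792, 0.611, 0.0, -0.001]
force: [0.6, 0.8, 0.7]
grip_width: 0.085
grasp_force: 0.0
[ 0.49922567 -0.25419251  0.15493864] 0.007735501603075264
317 183
ring [318.9 182.3] [41.1 42.6] [ 0.5012 -0.2565  0.01  ]
[ 0.002  -0.0023 -0.1449]
401 31
disc [401.2  33.4] [48.6 54.5] [ 0.5921 -0.1581  0.008 ]
[ 0.0929  0.0961 -0.1469]
```

```bash
python3 -m crank '[{"delta_pos":[0,-0.0025,-0.05],"roll":0,"claw":0.055},{"delta_pos":[0,-0.0025,-0.1],"roll":0,"claw":0.055},{"delta_pos":[0,-0.0025,-0.13],"roll":0,"claw":0.055},{"delta_pos":[0,-0.0025,-0.145],"roll":0,"claw":0.055},{"delta_pos":[0,-0.0025,-0.151],"roll":0,"claw":0.055},{"delta_pos":[0,-0.0025,-0.151],"roll":0,"claw":0.055},{"delta_pos":[0,-0.0025,-0.151],"roll":0,"claw":0.03},{"delta_pos":[0,-0.0025,-0.151],"roll":0,"claw":0.03},{"delta_pos":[0,-0.0025,-0.151],"roll":0,"claw":0.03},{"delta_pos":[0,-0.0025,-0.151],"roll":0,"claw":0.03}]' 25
```

```text
clock: 9.35
ee_pos: [0.5001, -0.2594, 0.0058]
tcp_rot: [0.792, 0.61, 0.001, 0.002]
force: [0.9, 1.4, 7.5]
grip_width: 0.0356
grasp_force: 24.8
```

```bash
python3 -m crank '[{"delta_pos":[0,0,0.05],"roll":0,"claw":0.03},{"delta_pos":[0,0,0.1],"roll":0,"claw":0.03},{"delta_pos":[0.063,0.332,0.15],"roll":0,"claw":0.03},{"delta_pos":[0.063,0.332,0.15],"roll":0,"claw":0.03},{"delta_pos":[0.063,0.332,0.15],"roll":0,"claw":0.03},{"delta_pos":[0.063,0.332,0.15],"roll":0,"claw":0.03},{"delta_pos":[0.063,0.332,0.15],"roll":0,"claw":0.03},{"delta_pos":[0.063,0.332,0.15],"roll":0,"claw":0.03},{"delta_pos":[0.063,0.332,0.15],"roll":0,"claw":0.03},{"delta_pos":[0.063,0.332,0.15],"roll":0,"claw":0.03}]'
python3 -m crank '[{"delta_pos":[0,0,-0.04],"roll":0,"claw":0.03},{"delta_pos":[0,0,-0.07],"roll":0,"claw":0.03},{"delta_pos":[0,0,-0.075],"roll":0,"claw":0.03},{"delta_pos":[0,0,-0.075],"roll":0,"claw":0.03},{"delta_pos":[0,0,-0.075],"roll":0,"claw":0.03}]'
python3 - <<'E'
from f import *
K,M,p=snap('wrist','w7');s=telemetry.observe();print(s['ee_pos'])
c=p[120:340,200:440]
cv2.imwrite("pics/c7.png",cv2.resize(c,None,fx=2.5,fy=2.5,interpolation=cv2.INTER_CUBIC)[:,:,::-1])
E
```

```text
clock: 10.35
ee_pos: [0.563, 0.0781, 0.1557]
tcp_rot: [0.79, 0.613, 0.002, 0.001]
force: [0.1, -0.7, 0.1]
grip_width: 0.0355
grasp_force: 25.0
clock: 10.85
ee_pos: [0.5629, 0.0726, 0.0801]
tcp_rot: [0.792, 0.61, 0.001, 0.001]
force: [0.3, 0.9, 0.5]
grip_width: 0.0357
grasp_force: 25.2
[0.56317578 0.07264705 0.080448  ]
```

View pics/c7.png

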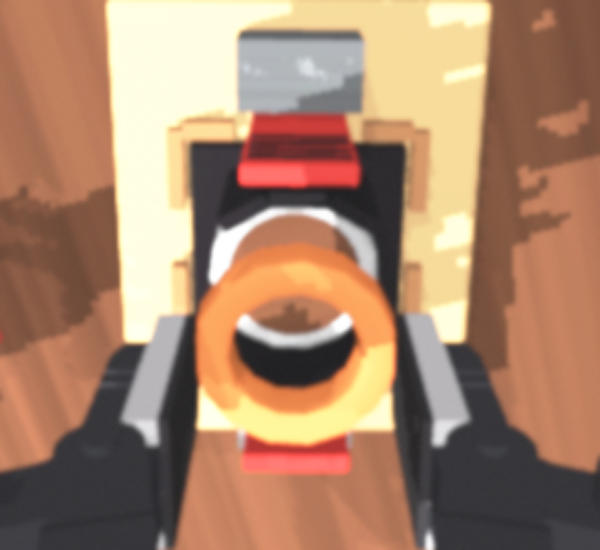

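The crop shows the ring held at (297,~355) with its bottom edge at y 445. Both catches are visible: far inner edge y 186 at x 239–360, near top y 453–472 at x 243–351.

```bash
cat > rel.py <<'E'
from f import *
th=np.deg2rad(-15.2);ex=np.array([np.cos(th),np.sin(th)]);ey=np.array([-ex[1],ex[0]])
def mk(f,T):
    K,M,p=load(f)
    def W(x,y,z):
        w=ray(K,M,200+(x+.5)/2.5-.5,120+(y+.5)/2.5-.5,z)[:2]-np.array(T[:2]);return (1e3*np.array([w@ex,w@ey])).round(2)
    return W
E
python3 - <<'E'
from rel import *
T=telemetry.observe()["ee_pos"];W=mk("w7",T);z=T[2]+.0042
print("ring L R B T",W(197,355,z),W(397,355,z),W(297,445,z),W(297,270,z), "bottom-top edge",W(297,244,z-.01))
print("far in",W(239,186,.072),W(360,186,.072),"near in/out",W(297,453,.072),W(297,472,.072),"near LR",W(243,465,.072),W(351,465,.072))
E
```

```text
ring L R B T [-16.07   2.72] [19.97  2.91] [  2.08 -16.03] [ 1.82 19.41] bottom-top edge [ 1.86 20.32]
far in [-8.89 30.68] [13.4  30.81] near in/out [  2.22 -26.62] [  2.25 -31.19] near LR [ -8.87 -29.55] [ 13.35 -29.45]
```

```bash
python3 -m crank '[{"delta_pos":[0.0003,0,-0.005],"roll":0,"claw":0.03},{"delta_pos":[0.0003,0,-0.01],"roll":0,"claw":0.03},{"delta_pos":[0.0003,0,-0.014],"roll":0,"claw":0.03},{"delta_pos":[0.0003,0,-0.018],"roll":0,"claw":0.03},{"delta_pos":[0.0003,0,-0.021],"roll":0,"claw":0.03},{"delta_pos":[0.0003,0,-0.021],"roll":0,"claw":0.03}]'
```

```text
clock: 11.5
ee_pos: [0.5625, 0.073, 0.0575]
tcp_rot: [0.792, 0.61, -0.0, 0.0]
force: [0.2, -1.9, -1.1]
grip_width: 0.0355
grasp_force: 25.2
```

```bash
python3 -m crank '[{"delta_pos":[0,-0.0004,-0.004],"roll":0,"claw":0.03},{"delta_pos":[0,-0.0004,-0.007],"roll":0,"claw":0.03},{"delta_pos":[0,-0.0004,-0.0075],"roll":0,"claw":0.03},{"delta_pos":[0,-0.0004,-0.0075],"roll":0,"claw":0.03}]'
```

```text
clock: 11.9
ee_pos: [0.5621, 0.0728, 0.0502]
tcp_rot: [0.792, 0.61, -0.0, -0.0]
force: [1.6, -0.7, -0.4]
grip_width: 0.0353
grasp_force: 25.2
```

Release, rise, and go over the disc, whose estimate from w6 is about (.5921,-.1581).

```bash
python3 -m crank '[{"delta_pos":[0,0,-0.0007],"roll":0,"claw":0.03},{"delta_pos":[0,0,-0.0007],"roll":0,"claw":0.05},{"delta_pos":[0,0,-0.0007],"roll":0,"claw":0.055},{"delta_pos":[0,0,-0.0007],"roll":0,"claw":0.055},{"delta_pos":[0,0,0.04],"roll":0,"claw":0.06},{"delta_pos":[0,0,0.08],"roll":0,"claw":0.085},{"delta_pos":[-0.008,-0.028,0.12],"roll":0,"claw":0.085},{"delta_pos":[-0.008,-0.028,0.12],"roll":0,"claw":0.085},{"delta_pos":[-0.008,-0.028,0.12],"roll":0,"claw":0.085}]'
python3 - <<'E'
from f import *
a=snap('wrist','w8');K,M,p=a
u,v=proj(K,M,(.5642,.074,.054)).astype(int);find(*a,"ring",u,v,z=.054,r=35)
E
python3 -m crank '[{"delta_pos":[0.036,-0.206,-0.01],"roll":0,"claw":0.085},{"delta_pos":[0.036,-0.206,-0.01],"roll":0,"claw":0.085},{"delta_pos":[0.036,-0.206,-0.01],"roll":0,"claw":0.085},{"delta_pos":[0.036,-0.206,-0.01],"roll":0,"claw":0.085},{"delta_pos":[0.036,-0.206,-0.01],"roll":0,"claw":0.085},{"delta_pos":[0.036,-0.206,-0.01],"roll":0,"claw":0.085},{"delta_pos":[0.036,-0.206,-0.01],"roll":0,"claw":0.085},{"delta_pos":[0.036,-0.206,-0.01],"roll":0,"claw":0.085}]'
python3 - <<'E'
from f import *
a=snap('wrist','w9');K,M,p=a
s=telemetry.observe();print(s['ee_pos'],abs(s['qd']).max())
u,v=proj(K,M,(.592,-.158,.008)).astype(int);X=find(*a,"disc",u,v,r=40);print((X-s['ee_pos']).round(4))
E
```

```text
clock: 12.8
ee_pos: [0.5544, 0.0446, 0.1714]
tcp_rot: [0.793, 0.61, 0.001, 0.001]
force: [0.1, -0.6, -0.6]
grip_width: 0.0852
grasp_force: 0.0
ring [315.4 153.7] [20. 26.] [0.5621 0.0721 0.054 ]
clock: 13.65
ee_pos: [0.5894, -0.1587, 0.1596]
tcp_rot: [0.792, 0.611, -0.0, -0.001]
force: [0.1, -0.1, 0.4]
grip_width: 0.0847
grasp_force: 0.0
[ 0.58962608 -0.15881362  0.15997506] 0.008996096078282303
disc [319.6 175.8] [41.4 42.5] [ 0.5929 -0.1573  0.008 ]
[ 0.0033  0.0015 -0.152 ]
```

```bash
python3 - <<'E'
from f import *
S["ring"]=(lambda h:(h[...,0]<19)&(h[...,1]>120)&(h[...,2]>150),.01)
a=load("w8");K,M,p=a
u,v=proj(K,M,(.5642,.074,.054)).astype(int);print(u,v);find(*a,"ring",u,v,z=.054,r=23)
E
python3 -m crank '[{"delta_pos":[0.0015,0.0013,-0.05],"roll":0,"claw":0.055},{"delta_pos":[0.0015,0.0013,-0.1],"roll":0,"claw":0.055},{"delta_pos":[0.0015,0.0013,-0.13],"roll":0,"claw":0.055},{"delta_pos":[0.0015,0.0013,-0.148],"roll":0,"claw":0.055},{"delta_pos":[0.0015,0.0013,-0.155],"roll":0,"claw":0.055},{"delta_pos":[0.0015,0.0013,-0.155],"roll":0,"claw":0.055},{"delta_pos":[0.0015,0.0013,-0.155],"roll":0,"claw":0.03},{"delta_pos":[0.0015,0.0013,-0.155],"roll":0,"claw":0.03},{"delta_pos":[0.0015,0.0013,-0.155],"roll":0,"claw":0.03},{"delta_pos":[0.0015,0.0013,-0.155],"roll":0,"claw":0.03}]' 25
```

```text
317 150
ring [317.1 149. ] [31.5 32.7] [0.5643 0.0753 0.054 ]
clock: 14.7
ee_pos: [0.5926, -0.16, 0.0076]
tcp_rot: [0.792, 0.61, 0.001, 0.001]
force: [-1.0, 1.6, 7.2]
grip_width: 0.0298
grasp_force: 3.4
```

The fingers closed above the disc, because the tips sit back when open. I'm going up, looking again, and checking the ring's pixels from w8.

```bash
python3 -m crank '[{"delta_pos":[0,0,0.02],"roll":0,"claw":0.046},{"delta_pos":[0,0,0.06],"roll":0,"claw":0.048},{"delta_pos":[0,0,0.1],"roll":0,"claw":0.048},{"delta_pos":[0,0,0.1],"roll":0,"claw":0.048},{"delta_pos":[0,0,0.1],"roll":0,"claw":0.048},{"delta_pos":[0,0,0.1],"roll":0,"claw":0.048}]'
python3 - <<'E'
from f import *
a=snap('wrist','w10');K,M,p=a
s=telemetry.observe();print(s['ee_pos'],abs(s['qd']).max())
u,v=proj(K,M,(.593,-.158,.008)).astype(int);X=find(*a,"disc",u,v,r=45);print((X-s['ee_pos']).round(4))
K,M,p=load("w8");h=cv2.cvtColor(p,cv2.COLOR_RGB2HSV)
print([(x,*h[150,x]) for x in range(285,350,3)]);print([(y,*h[y,317]) for y in range(115,185,3)])
E
```

```text
clock: 15.3
ee_pos: [0.591, -0.1596, 0.105]
tcp_rot: [0.792, 0.61, -0.0, -0.001]
force: [-0.2, 0.4, -0.7]
grip_width: 0.0478
grasp_force: 0.0
[ 0.59076132 -0.1594353   0.1044236 ] 0.014701195420917749
disc [318.1 193.7] [49.7 51.3] [ 0.5937 -0.1574  0.008 ]
[ 0.003   0.0021 -0.0964]
[(285, np.uint8(26), np.uint8(68), np.uint8(254)), (288, np.uint8(16), np.uint8(104), np.uint8(196)), (291, np.uint8(3), np.uint8(83), np.uint8(95)), (294, np.uint8(24), np.uint8(117), np.uint8(255)), (297, np.uint8(27), np.uint8(105), np.uint8(255)), (300, np.uint8(25), np.uint8(115), np.uint8(255)), (303, np.uint8(10), np.uint8(166), np.uint8(195)), (306, np.uint8(10), np.uint8(126), np.uint8(109)), (309, np.uint8(10), np.uint8(127), np.uint8(116)), (312, np.uint8(10), np.uint8(127), np.uint8(122)), (315, np.uint8(11), np.uint8(130), np.uint8(172)), (318, np.uint8(10), np.uint8(131), np.uint8(173)), (321, np.uint8(10), np.uint8(131), np.uint8(177)), (324, np.uint8(10), np.uint8(132), np.uint8(180)), (327, np.uint8(10), np.uint8(131), np.uint8(183)), (330, np.uint8(10), np.uint8(132), np.uint8(186)), (33
[... 814 characters left out ...]
.uint8(10), np.uint8(130), np.uint8(171)), (148, np.uint8(10), np.uint8(131), np.uint8(168)), (151, np.uint8(10), np.uint8(131), np.uint8(177)), (154, np.uint8(10), np.uint8(129), np.uint8(144)), (157, np.uint8(10), np.uint8(129), np.uint8(127)), (160, np.uint8(11), np.uint8(130), np.uint8(122)), (163, np.uint8(10), np.uint8(171), np.uint8(206)), (166, np.uint8(23), np.uint8(123), np.uint8(255)), (169, np.uint8(26), np.uint8(106), np.uint8(255)), (172, np.uint8(21), np.uint8(132), np.uint8(255)), (175, np.uint8(6), np.uint8(116), np.uint8(66)), (178, np.uint8(144), np.uint8(23), np.uint8(55)), (181, np.uint8(173), np.uint8(83), np.uint8(83)), (184, np.uint8(1), np.uint8(180), np.uint8(163))]
```

```bash
python3 -m crank '[{"delta_pos":[0.0009,0.0013,-0.05],"roll":0,"claw":0.047},{"delta_pos":[0.0009,0.0013,-0.085],"roll":0,"claw":0.047},{"delta_pos":[0.0009,0.0013,-0.096],"roll":0,"claw":0.047},{"delta_pos":[0.0009,0.0013,-0.100],"roll":0,"claw":0.047},{"delta_pos":[0.0009,0.0013,-0.103],"roll":0,"claw":0.047},{"delta_pos":[0.0009,0.0013,-0.103],"roll":0,"claw":0.047}]'
```

```text
clock: 15.95
ee_pos: [0.5934, -0.159, 0.0033]
tcp_rot: [0.792, 0.61, 0.0, 0.001]
force: [-0.5, 0.8, -0.2]
grip_width: 0.0471
grasp_force: 0.0
```

```bash
python3 -m crank '[{"delta_pos":[0,0,-0.0015],"roll":0,"claw":0.047},{"delta_pos":[0,0,-0.003],"roll":0,"claw":0.047},{"delta_pos":[0,0,-0.003],"roll":0,"claw":0.047}]'
```

```text
clock: 16.25
ee_pos: [0.5929, -0.1587, 0.0001]
tcp_rot: [0.792, 0.61, 0.0, 0.0]
force: [0.1, 0.7, -0.4]
grip_width: 0.0467
grasp_force: 0.0
```

```bash
python3 -m crank '[{"delta_pos":[0,0,0],"roll":0,"claw":0.03},{"delta_pos":[0,0,0],"roll":0,"claw":0.03},{"delta_pos":[0,0,0],"roll":0,"claw":0.03},{"delta_pos":[0,0,0],"roll":0,"claw":0.03}]' 25
```

```text
clock: 16.65
ee_pos: [0.5928, -0.1586, 0.0001]
tcp_rot: [0.792, 0.61, 0.0, 0.0]
force: [-0.6, -0.3, 5.2]
grip_width: 0.0354
grasp_force: 24.8
```

```bash
python3 -m crank '[{"delta_pos":[0,0,0.05],"roll":0,"claw":0.03},{"delta_pos":[0,0,0.1],"roll":0,"claw":0.03},{"delta_pos":[-0.030,0.2313,0.13],"roll":0,"claw":0.03},{"delta_pos":[-0.030,0.2313,0.13],"roll":0,"claw":0.03},{"delta_pos":[-0.030,0.2313,0.13],"roll":0,"claw":0.03},{"delta_pos":[-0.030,0.2313,0.13],"roll":0,"claw":0.03},{"delta_pos":[-0.030,0.2313,0.13],"roll":0,"claw":0.03},{"delta_pos":[-0.030,0.2313,0.13],"roll":0,"claw":0.03},{"delta_pos":[-0.030,0.2313,0.09],"roll":0,"claw":0.03},{"delta_pos":[-0.030,0.2313,0.075],"roll":0,"claw":0.03}]'
python3 -m crank '[{"delta_pos":[0,0,0],"roll":0,"claw":0.03},{"delta_pos":[0,0,0],"roll":0,"claw":0.03}]'
python3 - <<'E'
from f import *
K,M,p=snap('wrist','w11');s=telemetry.observe();print(s['ee_pos'])
c=p[120:340,200:440]
cv2.imwrite("pics/c11.png",cv2.resize(c,None,fx=2.5,fy=2.5,interpolation=cv2.INTER_CUBIC)[:,:,::-1])
E
```

```text
clock: 17.65
ee_pos: [0.5614, 0.0727, 0.0722]
tcp_rot: [0.792, 0.611, -0.001, -0.001]
force: [-0.5, 0.1, -1.2]
grip_width: 0.0352
grasp_force: 25.3
clock: 17.85
ee_pos: [0.5628, 0.0721, 0.0742]
tcp_rot: [0.792, 0.61, -0.0, -0.0]
force: [0.6, -0.0, -0.5]
grip_width: 0.0352
grasp_force: 25.3
[0.56339197 0.07209478 0.07484586]
```

View pics/c11.png

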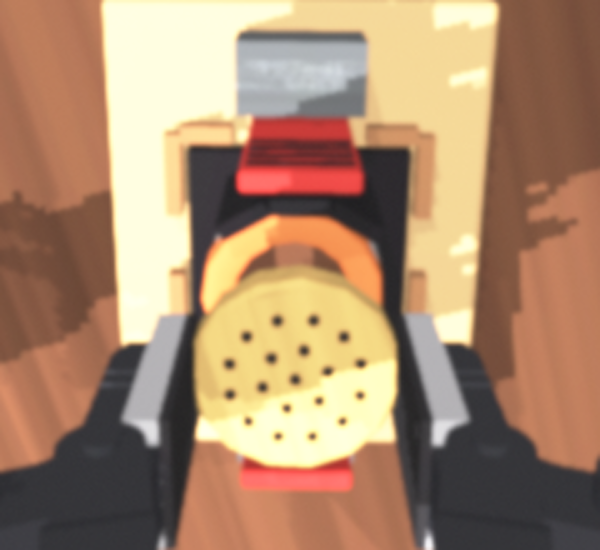

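The disc is held flat, with its bottom edge at y 468 and x 195–398. The far catch's inner edge is at y 194, the near catch's outer edge at y 489, and the ring lies flat in the pocket.

```bash
python3 - <<'E'
from rel import *
T=telemetry.observe()["ee_pos"];W=mk("w11",T);z=T[2]+.008
print("disc L R B",W(195,370,z),W(398,370,z),W(297,468,z),"bottom-top edge",W(297,265,z-.008))
print("far in",W(237,194,.072),W(364,194,.072),"near out",W(297,489,.072),"near LR",W(241,482,.072),W(353,482,.072))
E
```

```text
disc L R B [-16.32   2.04] [19.37  2.28] [  1.76 -18.06] bottom-top edge [ 1.5  18.74]
far in [-9.24 31.09] [13.3  31.24] near out [  1.88 -30.83] near LR [ -9.27 -29.26] [ 13.01 -29.11]
```

```bash
python3 -m crank '[{"delta_pos":[0.0009,0.0016,0],"roll":0,"claw":0.03},{"delta_pos":[0.0009,0.0016,-0.006],"roll":0,"claw":0.03},{"delta_pos":[0.0009,0.0016,-0.011],"roll":0,"claw":0.03},{"delta_pos":[0.0009,0.0016,-0.014],"roll":0,"claw":0.03},{"delta_pos":[0.0009,0.0016,-0.017],"roll":0,"claw":0.03},{"delta_pos":[0.0009,0.0016,-0.017],"roll":0,"claw":0.03}]'
python3 -m crank '[{"delta_pos":[0,0,-0.0015],"roll":0,"claw":0.03},{"delta_pos":[0,0,-0.003],"roll":0,"claw":0.03},{"delta_pos":[0,0,-0.003],"roll":0,"claw":0.03},{"delta_pos":[0,0,-0.003],"roll":0,"claw":0.03}]'
```

```text
clock: 18.5
ee_pos: [0.5631, 0.0744, 0.0568]
tcp_rot: [0.792, 0.61, -0.0, -0.0]
force: [0.3, 0.1, -0.2]
grip_width: 0.0357
grasp_force: 25.3
clock: 18.9
ee_pos: [0.5635, 0.0744, 0.0544]
tcp_rot: [0.792, 0.61, 0.0, 0.0]
force: [-0.9, -0.1, -1.4]
grip_width: 0.0356
grasp_force: 25.3
```

```bash
python3 -m crank '[{"delta_pos":[0,0,-0.0005],"roll":0,"claw":0.03},{"delta_pos":[0,0,-0.0005],"roll":0,"claw":0.05},{"delta_pos":[0,0,-0.0005],"roll":0,"claw":0.055},{"delta_pos":[0,0,-0.0005],"roll":0,"claw":0.055},{"delta_pos":[0,0,0.04],"roll":0,"claw":0.06},{"delta_pos":[0,0,0.08],"roll":0,"claw":0.085},{"delta_pos":[-0.008,-0.028,0.12],"roll":0,"claw":0.085},{"delta_pos":[-0.008,-0.028,0.12],"roll":0,"claw":0.085},{"delta_pos":[-0.008,-0.028,0.12],"roll":0,"claw":0.085},{"delta_pos":[-0.008,-0.028,0.12],"roll":0,"claw":0.085}]'
python3 - <<'E'
from f import *
a=snap('wrist','w12');K,M,p=a;s=telemetry.observe();print(s['ee_pos'])
u,v=proj(K,M,(.5650,.075,.062)).astype(int);print(u,v)
h=cv2.cvtColor(p,cv2.COLOR_RGB2HSV)
print(p[v,u-34:u+35:2].tolist());print(p[v-50:v+60:2,u].tolist())
m=((h[...,1]>45)&(h[...,2]>120)&(h[...,0]>15)).astype(np.uint8)
q=np.zeros_like(m);cv2.circle(q,(int(u),int(v)),28,1,-1);m*=q
c,_=cv2.findContours(m,0,1);c=max(c,key=cv2.contourArea);e=cv2.fitEllipse(cv2.convexHull(c));print(e,ray(K,M,*e[0],.062),ray(K,M,*e[0],.068))
E
```

```text
clock: 19.9
ee_pos: [0.5546, 0.0467, 0.1734]
tcp_rot: [0.792, 0.61, -0.001, -0.001]
force: [0.4, -0.3, -0.4]
grip_width: 0.0848
grasp_force: 0.0
[0.55443052 0.0468044  0.17304827]
319 153
[[254, 238, 176], [245, 210, 147], [220, 177, 126], [103, 85, 74], [102, 77, 67], [254, 230, 143], [255, 254, 193], [255, 254, 198], [255, 255, 202], [255, 255, 204], [255, 254, 200], [255, 255, 203], [255, 255, 207], [255, 255, 207], [255, 255, 204], [255, 254, 196], [255, 254, 189], [254, 243, 160], [252, 235, 150], [255, 253, 183], [255, 253, 187], [252, 233, 149], [251, 229, 146], [255, 252, 183], [255, 253, 186], [255, 252, 182], [255, 253, 187], [255, 253, 188], [255, 253, 188], [255, 249, 170], [185, 150, 93], [53, 47, 45], [66, 56, 51], [187, 151, 108], [226, 185, 130]]
[[155, 137, 140], [192, 78, 76], [148, 51, 50], [177, 58, 58], [255, 101, 97], [255, 108, 103], [254, 112, 98], [156, 91, 71], [40, 36, 36], [39, 37, 40], [55, 52, 57], [74, 59, 58], [169, 112, 70], [247, 219, 132], [255, 252, 180], [255, 254, 190], [255, 254, 189], [255, 253, 185], [255, 252, 181], [255, 253, 183], [255, 253, 183], [255, 252, 181], [255, 252, 180], [255, 253, 183], [255, 253, 184], [254, 243, 160], [253, 237, 153], [255, 254, 190], [255, 254, 200], [254, 245, 165], [255, 248, 169], [255, 254, 201], [255, 255, 201], [255, 254, 198], [255, 255, 201], [255, 255, 205], [255, 255, 205], [255, 251, 175], [149, 121, 78], [62, 56, 62], [86, 56, 62], [151, 51, 50], [166, 50, 47], [181, 54, 51], [191, 57, 54], [196, 58, 55], [251, 84, 80], [255, 113, 109], [255, 136, 133], [238, 203, 205], [195, 199, 200], [173, 177, 178], [166, 153, 147], [156, 108, 87], [154, 101, 75]]
((319.9659423828125, 153.52984619140625), (51.51388168334961, 52.206634521484375), 47.61957550048828) [0.5653507  0.07459411 0.062     ] [0.56562046 0.07572699 0.068     ]
```

The disc is round in view (51.5 x 52.2 px), flat and centred between the catches. Next, turn the tool 90° above the cassette for the pinch, and measure the catch midpoint.

```bash
python3 -m crank '[{"delta_pos":[0.009,0.027,0],"roll":0.785,"claw":0.085},{"delta_pos":[0.009,0.027,0],"roll":0.785,"claw":0.085},{"delta_pos":[0.009,0.027,0],"roll":0.785,"claw":0.085},{"delta_pos":[0.009,0.027,0],"roll":0.785,"claw":0.085},{"delta_pos":[0.009,0.027,0],"roll":0.785,"claw":0.085},{"delta_pos":[0.009,0.027,0],"roll":1.571,"claw":0.085},{"delta_pos":[0.009,0.027,0],"roll":1.571,"claw":0.085},{"delta_pos":[0.009,0.027,0],"roll":1.571,"claw":0.085},{"delta_pos":[0.009,0.027,0],"roll":1.571,"claw":0.085},{"delta_pos":[0.009,0.027,0],"roll":1.571,"claw":0.085}]'
```

```text
clock: 20.95
ee_pos: [0.5635, 0.074, 0.1725]
tcp_rot: [0.16, 0.987, -0.0, -0.002]
force: [0.0, -0.5, -0.3]
grip_width: 0.0848
grasp_force: 0.0
```

```bash
python3 -m crank '[{"delta_pos":[0,0,-0.03],"roll":0.071,"claw":0.085},{"delta_pos":[0,0,-0.03],"roll":0.071,"claw":0.085},{"delta_pos":[0,0,-0.03],"roll":0.071,"claw":0.085},{"delta_pos":[0,0,-0.03],"roll":0.071,"claw":0.085}]'
python3 - <<'E'
from f import *
K,M,p=snap('wrist','w13');s=telemetry.observe();T=s['ee_pos'];Rm=R.from_quat(s["tcp_rot"]).as_matrix();print(T,np.rad2deg(np.arctan2(Rm[1,1],Rm[0,1])))
h=cv2.cvtColor(p,cv2.COLOR_RGB2HSV);m=(((h[...,0]<6)|(h[...,0]>174))&(h[...,1]>130)&(h[...,2]>110)).astype(np.uint8)
n,l,st,c=cv2.connectedComponentsWithStats(m)
for i in range(1,n):
    if st[i,4]>60:
        x,y,w,hh,a=st[i];ys,xs=np.where(l==i)
        f=lambda u,v:(Rm.T@(ray(K,M,u,v,.072)-T)*1e3)[:2].round(1)
        print(st[i],"Ledge",f(x-.5,np.median(ys[xs<=x+1])),"Redge",f(x+w-.5,np.median(ys[xs>=x+w-2])),"top/bot",f(x+w/2,y-.5),f(x+w/2,y+hh-.5), p[y+hh//2,x:x+w:3,:2].tolist())
E
```

```text
clock: 21.35
ee_pos: [0.5647, 0.0736, 0.1445]
tcp_rot: [0.129, 0.992, 0.0, -0.0]
force: [0.2, 0.5, -0.3]
grip_width: 0.085
grasp_force: 0.0
[0.56497829 0.07349973 0.1448964 ] 75.19699672764871
[ 460    0   94   33 1292] Ledge [110.1  80.9] Redge [121.6 131.7] top/bot [121.9 105.8] [105.1 108.6] [[163, 85], [225, 71], [255, 105], [255, 105], [255, 105], [255, 106], [251, 86], [230, 71], [199, 60], [181, 54], [173, 51], [167, 49], [161, 47], [165, 48], [170, 49], [238, 74], [214, 70], [148, 66], [114, 69], [107, 71], [105, 70], [105, 69], [104, 69], [103, 68], [102, 68], [101, 67], [101, 68], [101, 67], [103, 69], [105, 69], [107, 71], [107, 71]]
[ 245   37   55   40 1164] Ledge [ 92.6 -42.1] Redge [ 89.9 -10.1] top/bot [103.  -25.3] [ 81.4 -26.2] [[163, 64], [255, 113], [255, 116], [255, 115], [255, 110], [255, 98], [242, 76], [175, 56], [103, 47], [58, 43], [58, 43], [89, 43], [141, 46], [168, 49], [192, 56], [231, 71], [245, 80], [242, 81], [133, 81]]
[ 478  121   90   28 1672] Ledge [49.4 99.8] Redge [ 49.1 155.7] top/bot [ 55.8 126.8] [ 38.4 130. ] [[107, 69], [133, 47], [146, 43], [147, 44], [139, 41], [138, 43], [140, 42], [148, 44], [204, 59], [240, 75], [244, 78], [247, 80], [248, 82], [248, 81], [248, 81], [243, 77], [212, 62], [169, 51], [163, 49], [168, 51], [185, 55], [210, 62], [226, 68], [231, 71], [232, 71], [232, 71], [231, 71], [226, 69], [213, 71], [178, 75]]
[269 174  12  46 427] Ledge [  2.1 -32.1] Redge [ 13.1 -23.7] top/bot [ 22.2 -27. ] [ -9.7 -28.2] [[255, 123], [255, 112], [188, 55], [141, 42]]
[355 175  14  47 447] Ledge [ 9.4 24.7] Redge [ 5.2 34.1] top/bot [21.5 29.2] [-11.2  30.5] [[167, 66], [189, 55], [227, 66], [255, 104], [253, 103]]
```

```bash
python3 -m crank '[{"delta_pos":[-0.0016,0,-0.04],"roll":-0.006,"claw":0.08},{"delta_pos":[-0.0016,0,-0.07],"roll":-0.006,"claw":0.08},{"delta_pos":[-0.0016,0,-0.083],"roll":-0.006,"claw":0.08},{"delta_pos":[-0.0016,0,-0.088],"roll":-0.006,"claw":0.08},{"delta_pos":[-0.0016,0,-0.088],"roll":-0.006,"claw":0.078},{"delta_pos":[-0.0016,0,-0.088],"roll":-0.006,"claw":0.074}]' 40
```

```text
clock: 22.0
ee_pos: [0.5641, 0.0733, 0.0577]
tcp_rot: [0.132, 0.991, 0.0, 0.001]
force: [-0.0, 0.0, 0.6]
grip_width: 0.074
grasp_force: 0.0
```

```bash
python3 -m crank '[{"delta_pos":[0,0,-0.001],"roll":0,"claw":0.066},{"delta_pos":[0,0,-0.001],"roll":0,"claw":0.06},{"delta_pos":[0,0,-0.001],"roll":0,"claw":0.045},{"delta_pos":[0,0,-0.001],"roll":0,"claw":0.045},{"delta_pos":[0,0,-0.001],"roll":0,"claw":0.045},{"delta_pos":[0,0,-0.001],"roll":0,"claw":0.045}]' 40
```

```text
clock: 22.6
ee_pos: [0.5643, 0.0736, 0.0576]
tcp_rot: [0.132, 0.991, 0.0, 0.002]
force: [-1.1, 0.9, 11.5]
grip_width: 0.0509
grasp_force: 41.0
```

```bash
python3 -m crank '[{"delta_pos":[0,0,0.002],"roll":0,"claw":0.045},{"delta_pos":[0,0,0.004],"roll":0,"claw":0.045},{"delta_pos":[0,0,0.006],"roll":0,"claw":0.045},{"delta_pos":[0,0,0.008],"roll":0,"claw":0.045},{"delta_pos":[0,0,0.01],"roll":0,"claw":0.045},{"delta_pos":[0,0,0.01],"roll":0,"claw":0.045}]'
```

```text
clock: 23.2
ee_pos: [0.5626, 0.0734, 0.0654]
tcp_rot: [0.132, 0.991, -0.0, -0.0]
force: [0.6, -0.4, -2.7]
grip_width: 0.0502
grasp_force: 42.3
```

```bash
python3 -m crank '[{"delta_pos":[0,0,0.005],"roll":0,"claw":0.045},{"delta_pos":[0,0,0.012],"roll":0,"claw":0.045},{"delta_pos":[0,0,0.022],"roll":0,"claw":0.045},{"delta_pos":[0,0,0.034],"roll":0,"claw":0.045},{"delta_pos":[0,0,0.046],"roll":0,"claw":0.045},{"delta_pos":[0,0,0.058],"roll":0,"claw":0.045},{"delta_pos":[0,0,0.07],"roll":0,"claw":0.045},{"delta_pos":[0,0,0.08],"roll":0,"claw":0.045},{"delta_pos":[0,0,0.087],"roll":0,"claw":0.045},{"delta_pos":[0,0,0.091],"roll":0,"claw":0.045}]'
python3 -m crank '[{"delta_pos":[0,0,0],"roll":0,"claw":0.045},{"delta_pos":[0,0,0],"roll":0,"claw":0.045},{"delta_pos":[0,0,0],"roll":0,"claw":0.045},{"delta_pos":[0,0,0],"roll":0,"claw":0.045},{"delta_pos":[0,0,0],"roll":0,"claw":0.045}]'
python3 - <<'E'
from f import *
K,M,p=snap('wrist','w14');s=telemetry.observe();T=s['ee_pos'];Rm=R.from_quat(s["tcp_rot"]).as_matrix()
print(T,abs(s['qd']).max(),s['force'])
h=cv2.cvtColor(p,cv2.COLOR_RGB2HSV);m=(((h[...,0]<6)|(h[...,0]>174))&(h[...,1]>130)&(h[...,2]>110)).astype(np.uint8)
n,l,st,c=cv2.connectedComponentsWithStats(m)
print([st[i].tolist() for i in range(1,n) if st[i,4]>60])
d=((h[...,0]>17)&(h[...,0]<35)&(h[...,2]>110)&(h[...,1]>50)).astype(np.uint8);n,l,st,c=cv2.connectedComponentsWithStats(d)
print([st[i].tolist() for i in range(1,n) if st[i,4]>150])
# scene-camera check: predicted pixels of catch tops if raised ~0.1 vs seated
K,M,p=snap('scene','s2');h=cv2.cvtColor(p,cv2.COLOR_RGB2HSV);m=(((h[...,0]<6)|(h[...,0]>174))&(h[...,1]>150)&(h[...,2]>90)).astype(np.uint8)
n,l,st,c=cv2.connectedComponentsWithStats(m);print([(st[i].tolist()) for i in range(1,n) if st[i,4]>8])
for z in(.072,.172): print(proj(K,M,(.5715,.1035,z)),proj(K,M,(.555,.042,z)))
E
```

```text
clock: 24.2
ee_pos: [0.5632, 0.0733, 0.1573]
tcp_rot: [0.132, 0.991, 0.0, 0.001]
force: [0.4, -0.2, -3.5]
grip_width: 0.0507
grasp_force: 42.3
clock: 24.7
ee_pos: [0.5627, 0.0734, 0.156]
tcp_rot: [0.132, 0.991, -0.0, -0.0]
force: [-0.2, 0.3, -4.3]
grip_width: 0.0506
grasp_force: 42.3
[0.56274669 0.0733653  0.156076  ] 0.002217624141053696 [ 0.54062649 -0.57712297 -3.94290407]
[[454, 0, 88, 35, 1197], [250, 43, 51, 37, 982], [474, 122, 82, 26, 1260], [477, 134, 14, 9, 86], [254, 212, 21, 88, 867], [361, 213, 22, 88, 1004]]
[[0, 0, 14, 27, 276], [248, 128, 142, 103, 6589], [276, 219, 85, 81, 5042]]
[[344, 160, 8, 20, 67], [367, 167, 9, 23, 126], [286, 168, 8, 23, 106], [326, 174, 8, 13, 77], [307, 179, 10, 23, 151], [376, 235, 29, 26, 518]]
[348.51847382 190.38619554] [328.73153718 198.981392  ]
[349.41730739 160.52481914] [328.40596082 168.95607291]
```

```bash
python3 -c "
from plant import job_done;print(job_done())"
```

```text
the job is handed in; nothing more can be done
None
```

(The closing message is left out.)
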